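Sort tagged sensor modules into the sprung pass and reject docks

ROBOT

A 6-joint arm with a two-finger parallel gripper is mounted at the origin on the work surface. World frame = base frame: x ahead of the robot, y to its left, z up, the work surface at z = 0. Lengths are in m, angles in rad, forces in N, time in s.
With the tool pointing down it reaches from about 0.225 to 0.875 m from the base axis. Payload 3.4 kg.
Tool frame: the origin (TCP) lies where the fingers leave the gripper's body, on its centre line; the fingertips stand 73 mm ahead of it and the grasp point (between the pads) lies 54 mm ahead of it (manip.pinch_z is the distance from the TCP to the grasp point, in m); z points along the fingers, y is the line along which they close (so a half turn about z gives the same grasp; the last joint's range is limited). The gripper opens to 85 mm and grips with 20 to 120 N. Pads are 22 mm wide; open, the fingers measure 114 mm over their backs; the gripper's body (76 mm by 85 mm) begins 54 mm behind the grasp point. The pads swing forward as they close: fully open they stand 13 mm farther back than shut.
Start: joints at [-1.248, 0.276, 1.505, -0, 1.361, -0.121], TCP at [0.247, -0.519, 0.304] pointing down, gripper open.
Joint ranges: [-2.89, 2.89], [-0.75, 2.08], [0.22, 2.7], [-1.18, 4.32], [0.11, 2.71], [-2.7, 2.7]. Speed limits (rad/s): [2.57, 2.57, 3.14, 3.14, 3.14, 3.14].

INTERFACE

Orientations are given as a unit quaternion [w, x, y, z].
In Python, from rig import readout, imaging, manip gives the robot as it stands. The module is installed in compiled form; this text tells all that it offers.
- The arm moves only by the tool servo_tool, never from a script. Its argument "moves" is a list of rows, each an object with "dp": the shift along the tool's x, y, z in units of 0.2 m (1.0 is 0.2 m), a list of three; "delta_rot": the turn, a rotation vector about the tool's x, y, z in units of 0.1 rad (1.0 is 0.1 rad), a list of three; "fingers": the opening, from 0 (shut) to 1 (fully open). In form: [{"dp": [dx, dy, dz], "delta_rot": [wx, wy, wz], "fingers": fingers}, ...]. A call has 1 to 5 rows; each row shifts and turns the commanded pose from where the row before left it, along the tool's axes as they then stand; what a row does not reach is not made up. A row lasts 1/10 s, in which the tool goes at most 50 mm and 8.59 degrees, less where a joint would pass 70% of its speed; a pose out of reach is approached as far as the arm can. A call with a number of a shift or a turn outside -1 to 1 is refused whole. A call with a gripper value outside its range is refused whole. The fingers move at their own pace and stop on an object; "force" is the grip in N (left out, the last holds). Time passes only in rows, so rows that do not move let the fingers close. It gives the time, the measured TCP pose, the force, the opening and the grip force at its end, in the units of the state.
- readout.get_state(): the state, without advancing time (a new reading comes with each control period).
- imaging.get_image(name): name is "scene" or "top"; returns (picture, depth): 480x640x3 uint8, red, green, blue; 480x640 float32, m along the optical axis (not along the pixel's ray), 0 where there is no reading.
- imaging.calibration(name): a dict with "intrinsics" (3x3 intrinsics, pixels), "R" (3x3) and "t" (3): a world point X has camera coordinates R X + t. Camera axes: x right, y down, z forward; pixel columns grow to the right and rows downward; lengths in m; the calibration is good to about 2 mm. A picture is of the moment at which its call begins. calibration takes no time and is no camera call.
- manip.sign_off(): hands the job in; it is judged then, once.
The state is a dict: "clock": time; "qpos": joint angles; "qd": joint speeds; "effort": joint torques, N m; "position": TCP position; "ee_rot": TCP orientation; "contact_force": force on the tool from outside, world axes, zero at the start; "moment": the same for the moment, N m; "width": finger opening in m; "gripper_force": force on a finger pad.
Only numpy, scipy, OpenCV 4.12 (cv2) and the standard library are available. Lean on these libraries where they do the work, as an engineer would, in place of code of your own. Each camera call takes 0.05 s, during which the arm holds its last target. There are 200 camera calls.

TASK

Sort the two tagged sensor modules into the sloping docks: the disc-tagged one into the dock marked with a disc (pass), the cross-tagged one into the dock marked with a cross (reject), each tag up with its brass-contact foot downhill. The clamp sits at a different place along each bed, so feel for its sprung shoe with the foot, push the shoe back and lay the module down, so that it is let go flat on the bed, clamped between shoe and head stop. Leave the untagged module where it lies, and do not knock over the amber bottle or the beaker.

Things in the scene. Friction and masses are not known exactly. Their poses are not given: they have to be found in the camera images.
- disc_module: white sensor module, a block 90 long (x) x 44 wide (y) x 30 thick (z), 130 to 250 g, with a dark round disc tag, 32 across, flat on its upper face. Origin: centre of its underside; z out of the upper face, +x to the head end, -x to the foot end, which has three brass contacts. Starts lying flat on the bench, upper face up, head towards the robot within 0.6 rad.
- cross_module: white sensor module, a block 90 long (x) x 44 wide (y) x 30 thick (z), 130 to 250 g, with a dark diagonal cross tag, about 34 across, flat on its upper face. Origin: centre of its underside; z out of the upper face, +x to the head end, -x to the foot end, which has three brass contacts. Starts lying flat on the bench, upper face up, head towards the robot within 0.6 rad.
- disc_module_foot (a point): centre of the foot end face of the disc module (x = -45, z = 15 in the module's frame)
- cross_module_foot (a point): centre of the foot end face of the cross module (x = -45, z = 15 in the module's frame)
- pass_dock_nest: bed of the pass nest, told by the raised dark disc near its top: a fixed flat plate reclined 35 deg, upper end nearer the robot, 72 wide, x -85 to +115. x up the slope, y across, z out of the bed. Origin: on the bed, 72 over the bench. A stiff clamp carriage sits on it, centred in y; its middle is at an unmeasured x, -8 to 8. A seated module's origin is at the carriage's middle, y 0, z 0
- reject_dock_nest: bed of the reject nest, told by the raised dark cross near its top: a fixed flat plate reclined 35 deg, upper end nearer the robot, 72 wide, x -85 to +115. x up the slope, y across, z out of the bed. Origin: on the bed, 72 over the bench. A stiff clamp carriage sits on it, centred in y; its middle is at an unmeasured x, -8 to 8. A seated module's origin is at the carriage's middle, y 0, z 0
- pass_mark (a point): centre of the dark disc on the pass bed, x = 92 in the nest's frame. Carriage, in x from its own middle c: head stop, a bar 12 high, face at c+45; black shoe, 34 wide, 26 high, face at c-39 when free, sprung: gives 14 mm downhill (-x) at 3 N rising to 9 N. A 90 module fits only with the shoe pushed back over 6. Cheeks 10 high, 25 either side, at c-45..c-30 and c+24..c+45; fingers fit between
- reject_mark (a point): centre of the dark cross on the reject bed, x = 92 in the nest's frame. Carriage, in x from its own middle c: head stop, a bar 12 high, face at c+45; black shoe, 34 wide, 26 high, face at c-39 when free, sprung: gives 14 mm downhill (-x) at 3 N rising to 9 N. A 90 module fits only with the shoe pushed back over 6. Cheeks 10 high, 25 either side, at c-45..c-30 and c+24..c+45; fingers fit between
- plain_module: third white module of the same size and frame, with no tag; it stays where it is
- amber_bottle: amber glass bottle with a blue cap, 72 across, 170 tall, standing at the left; origin: centre of its underside
- beaker: glass beaker, 70 across, 85 tall, standing at the right; origin: centre of its underside
There are look-alikes about, which are no part of the job. Leave any brown or red look-alike of the disc_module alone.

How it is judged:
At the end, for the whole second after the job is handed in: Disc module in the pass nest, cross module in the reject nest, at rest: origin within 13 mm along the slope, 6 mm across and 4 mm in height of the nest's origin, flat (4.5 deg) and in line (7 deg), upper face out, foot downhill; plain module within 20 mm of its start (x of disc_module in the frame of pass_dock_nest between -0.013 and 0.013 m and y of disc_module in the frame of pass_dock_nest between -0.006 and 0.006 m and z of disc_module in the frame of pass_dock_nest between -0.004 and 0.004 m and angle between the z axis of disc_module and the z axis of pass_dock_nest, either way round below 0.08 rad and angle between the x axis of disc_module and the x axis of pass_dock_nest, either way round below 0.12 rad and x of disc_module_foot in the frame of pass_dock_nest below -0.03 m and linear speed of each of disc_module, cross_module below 0.01 m/s and x of cross_module in the frame of reject_dock_nest between -0.013 and 0.013 m and y of cross_module in the frame of reject_dock_nest between -0.006 and 0.006 m and z of cross_module in the frame of reject_dock_nest between -0.004 and 0.004 m and angle between the z axis of cross_module and the z axis of reject_dock_nest, either way round below 0.08 rad and angle between the x axis of cross_module and the x axis of reject_dock_nest, either way round below 0.12 rad and x of cross_module_foot in the frame of reject_dock_nest below -0.03 m and distance of plain_module from where it was at the start of the episode below 0.02 m); the robot touches nothing.
It fails at once if the untagged module is moved by more than 20 mm (distance of plain_module from where it was at the start of the episode above 0.02 m).
It fails at once if the amber bottle is knocked over (angle between amber_bottle's own z axis and vertical above 0.6 rad).
It fails at once if the beaker is knocked over (angle between beaker's own z axis and vertical above 0.6 rad).
It also fails if it takes over 58 s, if anything falls off the work surface, if the arm or the gripper's body presses on something with over 40 N, if the wrist force passes 120 N, or if a joint passes its speed limit or range.

## Working session

There is one attempt and no reset: what is moved stays moved. The work goes in short steps, Python scripts to look and compute and a tool call to move; the robot and the scene stay as the last step left them, time stands still between calls to the robot, and variables do not carry over. Pictures are saved under pics/ and viewed, at most 10 in all, crops included, and the job is handed in when it is done.

Besides the shell and the picture viewer there is one more tool, called after ">>>" by a JSON object that holds its "api" and its "payload". servo_tool: Moves the arm, as the interface text tells. Its arguments: {"type":"object","properties":{"moves":{"type":"array"},"force":{"type":"number"}},"required":["moves"]}

```bash
mkdir -p pics; python3 - <<'E'
from rig import readout, imaging, manip
import cv2,numpy as np
print(readout.get_state(), manip.pinch_z)
for n in("top","scene"):
    p,d=imaging.get_image(n); cv2.imwrite(f"pics/{n}0.png",p[:,:,::-1]); np.savez(f"{n}0.npz",p=p,d=d,**imaging.calibration(n)); print(imaging.calibration(n))
E
```

```text
{'clock': 0.0, 'qpos': array([-1.24799919e+00,  2.76616461e-01,  1.50615855e+00, -5.49747397e-06,
        1.36068408e+00, -1.20988369e-01]), 'qd': array([-0.00107092,  0.00271496,  0.00048833, -0.00077007, -0.00078517,
       -0.00057314]), 'effort': array([-8.07765973e-04, -4.16775441e+01, -2.45802069e+01, -4.66628244e-04,
        1.09505907e-02, -2.53432842e-05]), 'position': array([ 0.24675484, -0.51891976,  0.30301721]), 'ee_rot': array([-9.28203141e-04,  9.75482095e-01,  2.20076832e-01, -9.66804301e-05]), 'contact_force': array([0.08417954, 0.22015034, 0.51470877]), 'moment': array([-0.02322583,  0.00216594,  0.00418917]), 'gripper_force': 0.0, 'width': 0.0854965458173734} 0.0539
{'intrinsics': array([[476.29546912,   0.        , 326.50812439],
       [  0.        , 476.29546912, 240.78903516],
       [  0.        ,   0.        ,   1.        ]]), 'R': array([[-0.00168517, -0.99934707,  0.03609156],
       [-0.99559076, -0.00170832, -0.09378767],
       [ 0.09378809, -0.03609048, -0.99493782]]), 't': array([-0.02340105,  0.55681594,  1.10370686])}
{'intrinsics': array([[585.62888301,   0.        , 312.13473685],
       [  0.        , 585.62888301, 247.91407289],
       [  0.        ,   0.        ,   1.        ]]), 'R': array([[ 0.76757905,  0.64078491, -0.01473456],
       [ 0.41346637, -0.51258437, -0.75253094],
       [-0.48976318,  0.57153474, -0.65839204]]), 't': array([-0.42459864, -0.13571314,  1.7816215 ])}
```

View pics/top0.png

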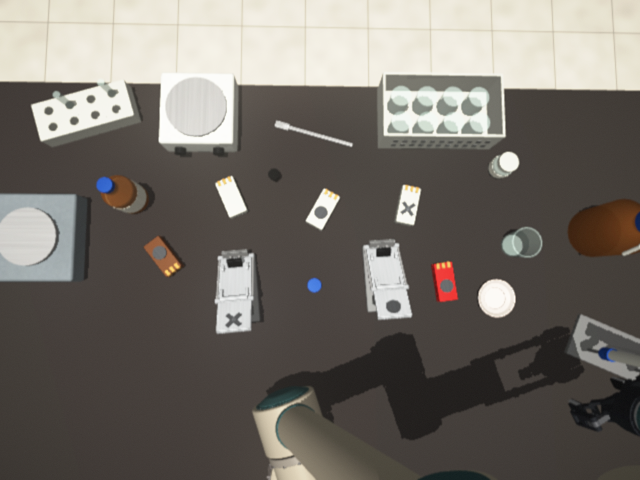

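View pics/scene0.png

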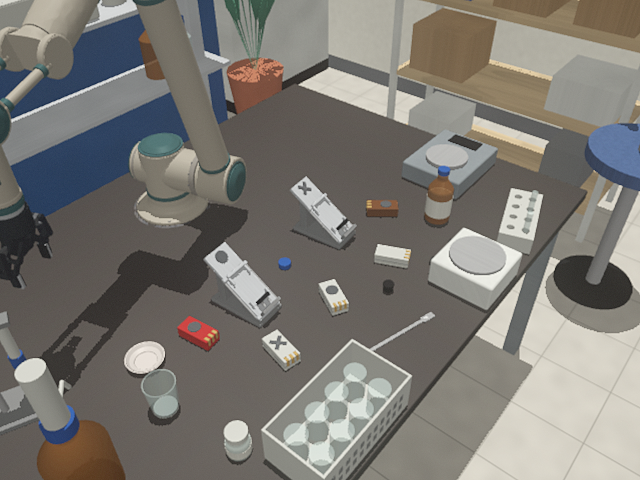

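Top view: the disc module is at (323,209) and the cross module at (408,205), with the plain one at (231,197). The pass dock is at (387,280) with its disc at (394,306). The reject dock is at (236,290) with its cross at (233,320). All feet point away from the robot.

```bash
cat > h.py <<'E'
import numpy as np, cv2
from scipy.spatial.transform import Rotation as Ro
def cloud(n):
    f=np.load(n); K,R,t,d=f['intrinsics'],f['R'],f['t'],f['d']
    v,u=np.mgrid[:480,:640]; c=np.stack([(u-K[0,2])/K[0,0]*d,(v-K[1,2])/K[1,1]*d,d],-1)
    return (c-t)@R, f['p'].astype(int), d
def proj(n,X):
    f=np.load(n); c=f['R']@X+f['t']; q=f['intrinsics']@c; return q[:2]/q[2]
def near(W,d,x,y,r): return (d>0)&(np.hypot(W[...,0]-x,W[...,1]-y)<r)
def rect(P): 
    r=cv2.minAreaRect((P*1000).astype(np.float32)); b=cv2.boxPoints(r); return r,b
E
python3 - <<'E'
from h import *
np.set_printoptions(precision=4,suppress=True)
W,p,d=cloud('top0.npz')
S,ps,ds=cloud('scene0.npz')
for nm,(u,v) in dict(disc=(323,209),cross=(408,205),plain=(231,197)).items():
    c=W[v,u]
    for n,(A,pp,dd) in dict(top=(W,p,d),scene=(S,ps,ds)).items():
        m=near(A,dd,c[0],c[1],.07)&(A[...,2]>.022)&(A[...,2]<.04)
        print(nm,n,m.sum(),rect(A[m][:,:2])[0], np.median(A[m][:,2]))
for nm,(u,v) in dict(PASS=(394,306),REJ=(233,320)).items():
    c0=W[v,u]
    for n,(A,pp,dd) in dict(top=(W,p,d),scene=(S,ps,ds)).items():
        m=near(A,dd,c0[0]+.08,c0[1],.13)&(A[...,2]>.015)&(A[...,2]<.2)
        P=A[m]; col=pp[m]; best=0
        rng=np.random.default_rng(0)
        for _ in range(800):
            a,b,c=P[rng.choice(len(P),3,0)]; nn=np.cross(b-a,c-a); l=np.linalg.norm(nn)
            if l<1e-5: continue
            nn/=l; nn*=np.sign(nn[2])
            if abs(nn[2]-np.cos(np.radians(35)))>.06: continue
            k=np.abs((P-a)@nn)<.002
            if k.sum()>best: best=k.sum();bk=k
        Q=P[bk]; cen=Q.mean(0); nn=np.linalg.svd(Q-cen)[2][2]; nn*=np.sign(nn[2])
        up=np.array([0,0,1])-nn*nn[2]; up/=np.linalg.norm(up); y=np.cross(nn,up)
        L=np.stack([(P-cen)@up,(P-cen)@y,(P-cen)@nn],1)
        k=np.abs(L[:,2])<.003; r,b=rect(L[k][:,:2])
        dk=(np.abs(L[:,2])<.008)&(col.sum(1)<240)&(L[:,0]>.03); mk=L[dk].mean(0) if dk.any() else 0
        print(nm,n,len(P),best,'cen',cen,'tilt',np.degrees(np.arccos(nn[2])),'up',up,'y',y,'\n rect',r,'\n',b,'mark',mk,dk.sum())
        np.savez(f'{nm}_{n}.npz',L=L,col=col,cen=cen,up=up,y=y,n=nn)
for (u,v) in [(123,193),(520,243),(163,256),(445,281)]: print(W[v,u])
E
```

```text
disc top 703 ((634.6262817382812, -13.889862060546875), (44.165401458740234, 90.7209243774414), 61.0064582824707) 0.030822930997707707
disc scene 520 ((632.9236450195312, -12.42673110961914), (46.52505111694336, 97.90690612792969), 60.17879867553711) 0.030299942703288
cross top 703 ((645.37646484375, -219.33328247070312), (44.66969680786133, 91.26408386230469), 78.35604858398438) 0.030634972857640913
cross scene 674 ((642.4840087890625, -218.3175811767578), (46.46992874145508, 95.65118408203125), 76.392822265625) 0.03024032325414977
plain top 715 ((662.8740234375, 204.3201446533203), (91.359130859375, 44.225685119628906), 23.88187026977539) 0.030318641385904538
plain scene 441 ((661.3025512695312, 205.7802276611328), (90.2016830444336, 52.91146469116211), 23.13742446899414) 0.030011997230664233
PASS top 3033 1450 cen [ 0.461  -0.1573  0.0868] tilt 34.70164064999584 up [-0.8185 -0.0769  0.5693] y [ 0.0935 -0.9956  0.    ] 
 rect ((-7.7720489501953125, 1.2449569702148438), (83.1635513305664, 200.06475830078125), 89.03180694580078) 
 [[-108.4928  -38.6406]
 [  91.5434  -42.0212]
 [  92.
[... 516 characters left out ...]
[ 0.1022 -0.9948  0.    ] 
 rect ((-11.882293701171875, 0.014255523681640625), (82.71929931640625, 203.88134765625), 89.43798065185547) 
 [[-114.2238  -40.3435]
 [  89.6478  -42.3433]
 [  90.4592   40.372 ]
 [-113.4124   42.3718]] mark 0 0
REJ scene 1982 640 cen [0.4363 0.181  0.0847] tilt 35.658024902244016 up [-0.8086 -0.0795  0.5829] y [ 0.0978 -0.9952  0.    ] 
 rect ((-4.9394378662109375, -1.3149147033691406), (85.82785034179688, 199.3055877685547), 89.43061065673828) 
 [[-105.0138  -43.2364]
 [  94.282   -45.217 ]
 [  95.1349   40.6066]
 [-104.1609   42.5872]] mark [0.0719 0.002  0.001 ] 5
[0.6502 0.4186 0.1243]
[ 0.5542 -0.4992  0.0052]
[0.5201 0.3573 0.0325]
[ 0.4613 -0.3034  0.0318]
```

```bash
cat >> h.py <<'E'
NEST={'PASS':(np.array([.480,-.1565,.072]),5.),'REJ':(np.array([.4535,.1845,.072]),5.)}
def frame(nm):
    o,yaw=NEST[nm]; a=np.radians(yaw); s,c=np.sin(np.radians(35)),np.cos(np.radians(35))
    h=np.array([-np.cos(a),-np.sin(a),0]); x=h*c+np.array([0,0,s]); n=-h*s+np.array([0,0,c])
    return o,np.stack([x,np.cross(n,x),n],1)
def ortho(f,nm,z=0,k=3):
    o,R=frame(nm); g=np.load(f); xs=np.arange(-95,125,1/k)/1e3; ys=np.arange(-50,50,1/k)/1e3
    X,Y=np.meshgrid(xs,ys); P=o+np.stack([X,Y,0*X+z],-1)@R.T; q=(P@g['R'].T+g['t'])@g['intrinsics'].T
    uv=(q[...,:2]/q[...,2:]).astype(np.float32)
    return cv2.remap(g['p'][:,:,::-1].astype(np.uint8),uv[...,0],uv[...,1],cv2.INTER_CUBIC)
E
python3 - <<'E'
from h import *
for f in('top','scene'):
    I=[]
    for nm in('PASS','REJ'):
        im=ortho(f+'0.npz',nm)
        for x in range(-80,121,20): cv2.line(im,((x+95)*3,0),((x+95)*3,12),(0,0,255),1)
        for y in(-36,36): cv2.line(im,(0,(y+50)*3),(660,(y+50)*3),(0,200,0),1)
        I.append(im)
    cv2.imwrite(f'pics/ort_{f}.png',np.vstack(I))
E
```

```text
(no output)
```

View pics/ort_top.png

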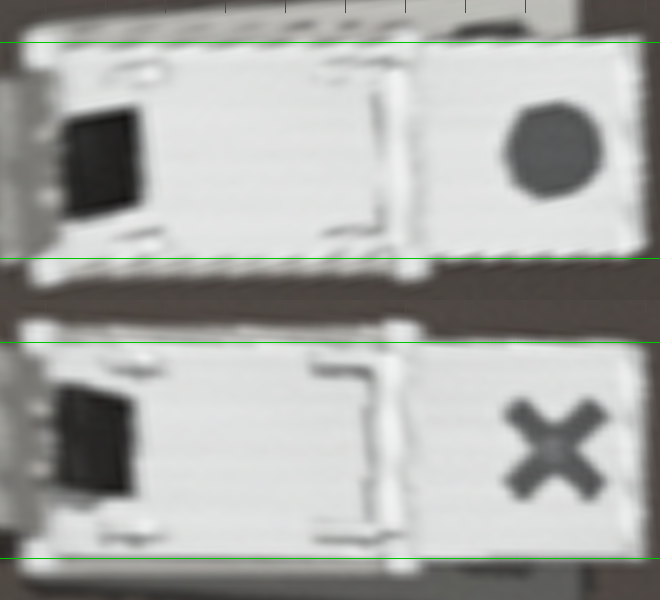

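View pics/ort_scene.png

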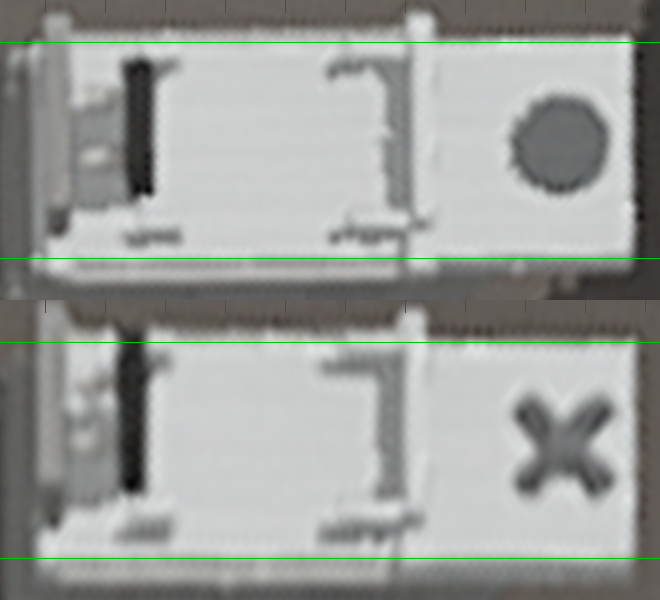

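Scene ortho: the pass shoe face is at pixel x≈155 (bed x≈-43) and the head stop at 410, so c≈-3.5. The reject shoe is at 146 and the head stop at 403, so c≈-7. Plate outlines and marks sit on my assumed nest frames within about 1 mm. Next I plan the approach to the disc module.

```bash
cat >> h.py <<'E'
NEST={'PASS':(np.array([.480,-.1565,.072]),4.5),'REJ':(np.array([.453,.1845,.0724]),5.)}
T={'disc':(.634,-.0135,-29.2),'cross':(.644,-.219,-12.)}  # x,y,tool yaw (foot dir)
def Rdown(yaw):
    a=np.radians(yaw); x=np.array([np.cos(a),np.sin(a),0]); z=np.array([0,0,-1.]); return np.stack([x,np.cross(z,x),z],1)
def nestpose(nm,x,z,y=0,h=.076):
    "tool pose so that held module's origin is at x,y,z (mm) in nest"
    o,R=frame(nm); return o+R@(np.array([x,y,z])/1e3)+R[:,2]*h, np.stack([-R[:,0],R[:,1],-R[:,2]],1)
def state():
    from rig import readout
    s=readout.get_state(); q=s['ee_rot']; return s,s['position'],Ro.from_quat(np.r_[q[1:],q[0]]).as_matrix()
def plan(p1,R1,p0=None,R0=None,vmax=.045):
    if p0 is None: s,p0,R0=state()
    rv=Ro.from_matrix(R0.T@R1).as_rotvec(); n=max(1,int(np.ceil(max(np.linalg.norm(p1-p0)/vmax,np.abs(rv).max()/.095))))
    print(n,'rows; rot/row',np.round(rv/n*10,3))
    for i in range(n):
        R=R0@Ro.from_rotvec(rv*i/n).as_matrix(); print(i,np.round(R.T@(p1-p0)/n/.2,3))
def where(nm,h=.076):
    s,p,R=state(); o,F=frame(nm); m=p-F[:,2]*0+R[:,2]*h
    print('t',round(s['clock'],2),'nest xyz mm',np.round(F.T@(m-o)*1e3,2),'F nest',np.round(F.T@s['contact_force'],2),'rotvec err mrad',np.round(Ro.from_matrix(R.T@np.stack([-F[:,0],F[:,1],-F[:,2]],1)).as_rotvec()*1e3,1),'w',round(s['width'],4),s['gripper_force'])
E
python3 - <<'E'
from h import *
x,y,a=T['disc']; plan(np.array([x,y,.19]),Rdown(a))
E
```

```text
15 rows; rot/row [-0.001  0.     0.636]
0 [ 0.189 -0.097  0.038]
1 [ 0.182 -0.108  0.038]
2 [ 0.175 -0.12   0.038]
3 [ 0.167 -0.131  0.038]
4 [ 0.159 -0.141  0.038]
5 [ 0.149 -0.151  0.038]
6 [ 0.139 -0.16   0.038]
7 [ 0.129 -0.169  0.038]
8 [ 0.118 -0.176  0.038]
9 [ 0.106 -0.184  0.038]
10 [ 0.095 -0.19   0.038]
11 [ 0.082 -0.196  0.038]
12 [ 0.07  -0.2    0.038]
13 [ 0.057 -0.204  0.038]
14 [ 0.044 -0.208  0.038]
```

>>> {"api": "servo_tool", "payload": {"moves": [{"dp": [0.19, -0.1, 0.04], "delta_rot": [0, 0, 0.64], "fingers": 1}, {"dp": [0.18, -0.11, 0.04], "delta_rot": [0, 0, 0.64], "fingers": 1}, {"dp": [0.175, -0.12, 0.04], "delta_rot": [0, 0, 0.64], "fingers": 1}, {"dp": [0.17, -0.13, 0.04], "delta_rot": [0, 0, 0.64], "fingers": 1}, {"dp": [0.16, -0.14, 0.04], "delta_rot": [0, 0, 0.64], "fingers": 1}], "force": 70}}

```text
clock: 0.6
position: [0.377, -0.3488, 0.2633]
ee_rot: [-0.0, 0.998, 0.06, -0.0]
contact_force: [1.0, -0.3, -0.6]
width: 0.0856
gripper_force: 0.0
```

>>> {"api": "servo_tool", "payload": {"moves": [{"dp": [0.15, -0.15, 0.04], "delta_rot": [0, 0, 0.64], "fingers": 1}, {"dp": [0.14, -0.16, 0.04], "delta_rot": [0, 0, 0.64], "fingers": 1}, {"dp": [0.13, -0.17, 0.04], "delta_rot": [0, 0, 0.64], "fingers": 1}, {"dp": [0.12, -0.175, 0.04], "delta_rot": [0, 0, 0.64], "fingers": 1}, {"dp": [0.105, -0.185, 0.04], "delta_rot": [0, 0, 0.64], "fingers": 1}]}}

```text
clock: 1.1
position: [0.5074, -0.1806, 0.2233]
ee_rot: [0.0, 0.995, -0.099, -0.0]
contact_force: [-0.1, -0.1, -0.1]
width: 0.085
gripper_force: 0.0
```

>>> {"api": "servo_tool", "payload": {"moves": [{"dp": [0.095, -0.19, 0.04], "delta_rot": [0, 0, 0.64], "fingers": 1}, {"dp": [0.08, -0.195, 0.04], "delta_rot": [0, 0, 0.63], "fingers": 1}, {"dp": [0.07, -0.2, 0.04], "delta_rot": [0, 0, 0.63], "fingers": 1}, {"dp": [0.055, -0.205, 0.04], "delta_rot": [0, 0, 0.63], "fingers": 1}, {"dp": [0.045, -0.21, 0.04], "delta_rot": [0, 0, 0.63], "fingers": 1}]}}

```text
clock: 1.6
position: [0.6367, -0.0122, 0.1831]
ee_rot: [0.0, 0.967, -0.254, -0.0]
contact_force: [1.0, -0.2, -0.0]
width: 0.0855
gripper_force: 0.0
```

```bash
python3 - <<'E'
from h import *
s,p,R=state(); print(s['clock'],p,R)
x,y,a=T['disc']; plan(np.array([x,y,.076]),Rdown(a))
E
```

```text
1.6 [ 0.63671865 -0.01215094  0.18306734] [[ 8.70522087e-01 -4.92128404e-01 -9.64868531e-04]
 [-4.92128738e-01 -8.70522423e-01 -1.30358822e-04]
 [-7.75786412e-04  5.88319767e-04 -9.99999526e-01]]
3 rows; rot/row [ 0.002  0.003 -0.016]
0 [-0.003  0.004  0.178]
1 [-0.003  0.004  0.178]
2 [-0.003  0.004  0.178]
```

>>> {"api": "servo_tool", "payload": {"moves": [{"dp": [-0.005, 0.005, 0.16], "delta_rot": [0, 0, -0.05], "fingers": 1}, {"dp": [-0.005, 0.005, 0.16], "delta_rot": [0, 0, 0], "fingers": 1}, {"dp": [0, 0, 0.12], "delta_rot": [0, 0, 0], "fingers": 1}, {"dp": [0, 0, 0.07], "delta_rot": [0, 0, 0], "fingers": 1}, {"dp": [0, 0, 0.025], "delta_rot": [0, 0, 0], "fingers": 1}]}}

```text
clock: 2.1
position: [0.6325, -0.0145, 0.075]
ee_rot: [0.0, 0.968, -0.251, -0.002]
contact_force: [-0.4, 0.2, 0.3]
width: 0.0854
gripper_force: 0.0
```

>>> {"api": "servo_tool", "payload": {"moves": [{"dp": [0, 0, 0], "delta_rot": [0, 0, 0], "fingers": 0.3}, {"dp": [0, 0, 0], "delta_rot": [0, 0, 0], "fingers": 0.3}, {"dp": [0, 0, 0], "delta_rot": [0, 0, 0], "fingers": 0.3}, {"dp": [0, 0, 0], "delta_rot": [0, 0, 0], "fingers": 0.3}, {"dp": [0, 0, 0], "delta_rot": [0, 0, 0], "fingers": 0.3}]}}

```text
clock: 2.6
position: [0.6346, -0.0147, 0.0787]
ee_rot: [-0.0, 0.968, -0.251, 0.002]
contact_force: [-0.2, -0.2, 7.5]
width: 0.043
gripper_force: 73.9
```

```bash
python3 - <<'E'
from h import *
s,p,R=state(); print(s['clock'],p,R,s['width'],s['gripper_force'],s['contact_force'])
pt,Rt=nestpose('PASS',18,45); print(pt)
p1=p+[0,0,.10]
plan(p1,R); plan(pt,Rt,p1,R,.03)
E
```

```text
2.6 [ 0.63459057 -0.01474534  0.07866171] [[ 8.74017270e-01 -4.85881020e-01  3.66687039e-03]
 [-4.85882629e-01 -8.74023925e-01 -4.98386419e-04]
 [ 3.44708895e-03 -1.34607029e-03 -9.99993153e-01]] 0.043021309709487254 73.9145278930664 [-0.22377524 -0.23999129  7.54538077]
[ 0.53448952 -0.15221158  0.18144177]
3 rows; rot/row [0. 0. 0.]
0 [ 0.001 -0.    -0.167]
1 [ 0.001 -0.    -0.167]
2 [ 0.001 -0.    -0.167]
7 rows; rot/row [-0.256 -0.853 -0.811]
0 [-0.015  0.121 -0.002]
1 [-0.024  0.119  0.003]
2 [-0.034  0.116  0.008]
3 [-0.042  0.113  0.014]
4 [-0.049  0.109  0.021]
5 [-0.056  0.104  0.028]
6 [-0.061  0.098  0.036]
```

>>> {"api": "servo_tool", "payload": {"moves": [{"dp": [0, 0, -0.02], "delta_rot": [0, 0, 0], "fingers": 0.7}, {"dp": [0, 0, 0], "delta_rot": [0, 0, 0], "fingers": 0.7}, {"dp": [0, 0, 0], "delta_rot": [0, 0, 0], "fingers": 0.7}]}}

```text
clock: 2.9
position: [0.6333, -0.0146, 0.0809]
ee_rot: [0.0, 0.968, -0.251, -0.0]
contact_force: [0.1, 0.3, 0.2]
width: 0.0601
gripper_force: 0.0
```

>>> {"api": "servo_tool", "payload": {"moves": [{"dp": [0, 0, 0], "delta_rot": [0, 0, 0], "fingers": 0.3}, {"dp": [0, 0, 0], "delta_rot": [0, 0, 0], "fingers": 0.3}, {"dp": [0, 0, 0], "delta_rot": [0, 0, 0], "fingers": 0.3}, {"dp": [0, 0, 0], "delta_rot": [0, 0, 0], "fingers": 0.3}]}}

```text
clock: 3.3
position: [0.6335, -0.0145, 0.081]
ee_rot: [-0.0, 0.968, -0.251, 0.0]
contact_force: [0.2, 0.5, 2.1]
width: 0.0426
gripper_force: 72.8
```

>>> {"api": "servo_tool", "payload": {"moves": [{"dp": [0, 0, 0], "delta_rot": [0, 0, 0], "fingers": 0.3}]}}

```text
clock: 3.4
position: [0.6335, -0.0145, 0.081]
ee_rot: [-0.0, 0.968, -0.251, 0.0]
contact_force: [-1.2, 0.1, 3.0]
width: 0.0427
gripper_force: 72.8
```

>>> {"api": "servo_tool", "payload": {"moves": [{"dp": [0, 0, -0.17], "delta_rot": [0, 0, 0], "fingers": 0.3}, {"dp": [0, 0, -0.17], "delta_rot": [0, 0, 0], "fingers": 0.3}, {"dp": [0, 0, -0.16], "delta_rot": [0, 0, 0], "fingers": 0.3}]}}

```text
clock: 3.7
position: [0.6329, -0.0146, 0.1809]
ee_rot: [0.0, 0.968, -0.251, -0.001]
contact_force: [0.5, -0.1, -2.1]
width: 0.0428
gripper_force: 72.1
```

>>> {"api": "servo_tool", "payload": {"moves": [{"dp": [-0.015, 0.12, 0], "delta_rot": [-0.26, -0.85, -0.81], "fingers": 0.3}, {"dp": [-0.025, 0.12, 0], "delta_rot": [-0.26, -0.85, -0.81], "fingers": 0.3}, {"dp": [-0.035, 0.115, 0.01], "delta_rot": [-0.26, -0.85, -0.81], "fingers": 0.3}, {"dp": [-0.04, 0.115, 0.015], "delta_rot": [-0.26, -0.85, -0.81], "fingers": 0.3}, {"dp": [-0.05, 0.11, 0.02], "delta_rot": [-0.26, -0.85, -0.81], "fingers": 0.3}]}}

```text
clock: 4.2
position: [0.5613, -0.1141, 0.1822]
ee_rot: [0.009, 0.974, -0.045, -0.22]
contact_force: [-0.2, 0.1, -2.4]
width: 0.0426
gripper_force: 72.2
```

>>> {"api": "servo_tool", "payload": {"moves": [{"dp": [-0.055, 0.105, 0.025], "delta_rot": [-0.26, -0.85, -0.81], "fingers": 0.3}, {"dp": [-0.06, 0.1, 0.035], "delta_rot": [-0.26, -0.85, -0.81], "fingers": 0.3}, {"dp": [0, 0, 0], "delta_rot": [0, 0, 0], "fingers": 0.3}]}}

```text
clock: 4.5
position: [0.5333, -0.1546, 0.182]
ee_rot: [0.013, 0.952, 0.037, -0.304]
contact_force: [0.4, 0.6, -2.6]
width: 0.0426
gripper_force: 72.1
```

```bash
python3 - <<'E'
from h import *
from rig import imaging
where('PASS',.081)
pt,Rt=nestpose('PASS',18,22,0,.081); plan(pt,Rt)
P,D=imaging.get_image('top'); np.savez('top1.npz',p=P,d=D,**imaging.calibration('top'))
P,D=imaging.get_image('scene'); np.savez('scene1.npz',p=P,d=D,**imaging.calibration('scene'))
# held module upper face z=~45+30
z=np.round((state()[1]+state()[2][:,2]*.081-frame('PASS')[0])@frame('PASS')[1][:,2],4)
I=[]
for f in('top','scene'):
    im=ortho(f+'1.npz','PASS',z+.03)
    for y in(-22,22): cv2.line(im,(0,(y+50)*3),(660,(y+50)*3),(0,200,0),1)
    for x in range(-80,121,20): cv2.line(im,((x+95)*3,0),((x+95)*3,12),(0,0,255),1)
    I.append(im)
cv2.imwrite('pics/held1.png',np.vstack(I))
E
```

```text
t 4.5 nest xyz mm [20.01  2.41 39.72] F nest [-1.87 -0.54 -1.9 ] rotvec err mrad [ 1.8  7.1 -1. ] w 0.0426 72.09503531455994
1 rows; rot/row [ 0.018  0.071 -0.01 ]
0 [ 0.008 -0.011  0.088]
```

View pics/held1.png

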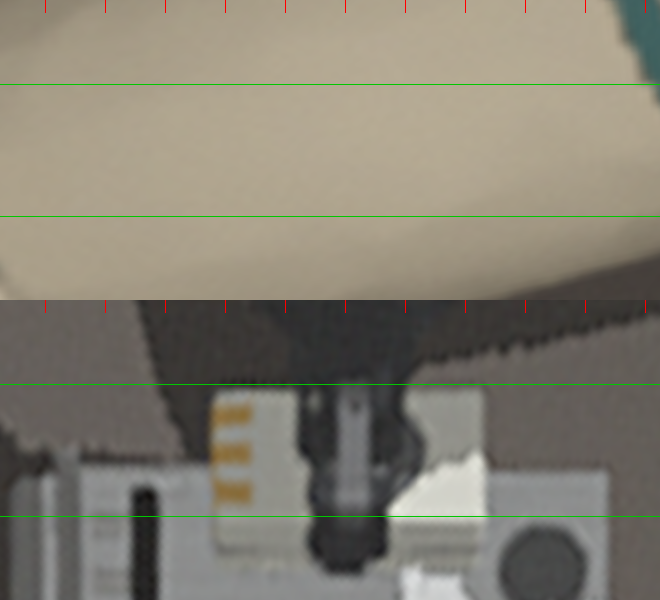

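Held module in the scene view: foot edge at pixel x 213 and head edge at 486, in line. It sits within about 1 mm of where the kinematics put it. Now I lower it above the bed and feel downhill for the shoe.

>>> {"api": "servo_tool", "payload": {"moves": [{"dp": [0.01, -0.008, 0.045], "delta_rot": [0.01, 0.04, 0], "fingers": 0.3}, {"dp": [0.01, -0.005, 0.045], "delta_rot": [0.01, 0.03, 0], "fingers": 0.3}, {"dp": [0, 0, 0.03], "delta_rot": [0, 0, 0], "fingers": 0.3}, {"dp": [0, 0, 0], "delta_rot": [0, 0, 0], "fingers": 0.3}]}}

```text
clock: 5.0
position: [0.5222, -0.1506, 0.1617]
ee_rot: [0.012, 0.953, 0.037, -0.299]
contact_force: [0.1, -0.6, -1.5]
width: 0.0427
gripper_force: 72.2
```

```bash
python3 -c "
from h import *
where('PASS',.081)"
```

```text
t 5.0 nest xyz mm [16.38 -2.56 16.91] F nest [-0.95  0.64 -1.22] rotvec err mrad [-0.2 -2.5 -0.2] w 0.0427 72.190922498703
```

>>> {"api": "servo_tool", "payload": {"moves": [{"dp": [0, 0, 0], "delta_rot": [0, 0, 0], "fingers": 0.3}]}}

```text
clock: 5.1
position: [0.5232, -0.151, 0.1624]
ee_rot: [0.012, 0.954, 0.037, -0.298]
contact_force: [-0.4, -0.0, -1.8]
width: 0.0425
gripper_force: 72.2
```

```bash
python3 -c "
from h import *
where('PASS',.081)
where('PASS',.081)"
```

```text
t 5.1 nest xyz mm [15.88 -2.05 18.03] F nest [-0.75 -0.02 -1.72] rotvec err mrad [ 0.5 -4.4 -0.7] w 0.0425 72.19112992286682
t 5.1 nest xyz mm [15.88 -2.05 18.03] F nest [-0.75 -0.02 -1.72] rotvec err mrad [ 0.5 -4.4 -0.7] w 0.0425 72.19112992286682
```

>>> {"api": "servo_tool", "payload": {"moves": [{"dp": [0, 0.009, 0.016], "delta_rot": [0, -0.03, 0], "fingers": 0.3}, {"dp": [0, 0, 0], "delta_rot": [0, 0, 0], "fingers": 0.3}, {"dp": [0, 0, 0], "delta_rot": [0, 0, 0], "fingers": 0.3}, {"dp": [0, 0, 0], "delta_rot": [0, 0, 0], "fingers": 0.3}]}}

```text
clock: 5.5
position: [0.5217, -0.1532, 0.1598]
ee_rot: [0.012, 0.953, 0.037, -0.3]
contact_force: [-0.5, -0.2, -1.6]
width: 0.0425
gripper_force: 72.2
```

```bash
python3 -c "
from h import *
where('PASS',.081)"
```

```text
t 5.5 nest xyz mm [15.94 -0.03 14.95] F nest [-0.53  0.16 -1.61] rotvec err mrad [ 0.3 -1.6 -0.9] w 0.0425 72.19186663627625
```

>>> {"api": "servo_tool", "payload": {"moves": [{"dp": [0.02, 0, 0], "delta_rot": [0, 0, 0], "fingers": 0.3}, {"dp": [0.02, 0, 0], "delta_rot": [0, 0, 0], "fingers": 0.3}, {"dp": [0, 0, 0], "delta_rot": [0, 0, 0], "fingers": 0.3}, {"dp": [0, 0, 0], "delta_rot": [0, 0, 0], "fingers": 0.3}]}}

```text
clock: 5.9
position: [0.5283, -0.1525, 0.155]
ee_rot: [0.012, 0.953, 0.037, -0.3]
contact_force: [0.4, 0.3, -2.3]
width: 0.0425
gripper_force: 72.2
```

```bash
python3 -c "
from h import *
where('PASS',.081)"
```

```text
t 5.9 nest xyz mm [ 7.84 -0.14 14.75] F nest [-1.67 -0.25 -1.62] rotvec err mrad [ 0.4 -0.9 -0.6] w 0.0425 72.19094395637512
```

>>> {"api": "servo_tool", "payload": {"moves": [{"dp": [0.01, 0, 0], "delta_rot": [0, 0, 0], "fingers": 0.3}, {"dp": [0, 0, 0], "delta_rot": [0, 0, 0], "fingers": 0.3}]}}

```text
clock: 6.1
position: [0.5299, -0.1524, 0.1539]
ee_rot: [0.012, 0.953, 0.037, -0.3]
contact_force: [-0.2, 0.6, -1.6]
width: 0.0426
gripper_force: 72.2
```

>>> {"api": "servo_tool", "payload": {"moves": [{"dp": [0.01, 0, 0], "delta_rot": [0, 0, 0], "fingers": 0.3}, {"dp": [0, 0, 0], "delta_rot": [0, 0, 0], "fingers": 0.3}]}}

```text
clock: 6.3
position: [0.5316, -0.1523, 0.1527]
ee_rot: [0.012, 0.953, 0.037, -0.3]
contact_force: [-0.6, -0.2, -2.6]
width: 0.0428
gripper_force: 72.2
```

>>> {"api": "servo_tool", "payload": {"moves": [{"dp": [0.01, 0, 0], "delta_rot": [0, 0, 0], "fingers": 0.3}, {"dp": [0, 0, 0], "delta_rot": [0, 0, 0], "fingers": 0.3}]}}

```text
clock: 6.5
position: [0.5332, -0.1522, 0.1515]
ee_rot: [0.012, 0.953, 0.037, -0.3]
contact_force: [-0.5, 0.3, -1.4]
width: 0.0424
gripper_force: 72.2
```

```bash
python3 -c "
from h import *
where('PASS',.081)"
```

```text
t 6.5 nest xyz mm [ 1.77 -0.08 14.79] F nest [-0.37 -0.31 -1.43] rotvec err mrad [ 0.3 -1.4 -0.7] w 0.0424 72.1910548210144
```

>>> {"api": "servo_tool", "payload": {"moves": [{"dp": [0.01, 0, 0], "delta_rot": [0, 0, 0], "fingers": 0.3}, {"dp": [0, 0, 0], "delta_rot": [0, 0, 0], "fingers": 0.3}]}}

```text
clock: 6.7
position: [0.5347, -0.1521, 0.1505]
ee_rot: [0.012, 0.953, 0.037, -0.3]
contact_force: [-0.1, 0.5, -1.3]
width: 0.0428
gripper_force: 72.3
```

>>> {"api": "servo_tool", "payload": {"moves": [{"dp": [0.01, 0, 0], "delta_rot": [0, 0, 0], "fingers": 0.3}, {"dp": [0, 0, 0], "delta_rot": [0, 0, 0], "fingers": 0.3}]}}

```text
clock: 6.9
position: [0.5358, -0.152, 0.1498]
ee_rot: [0.012, 0.953, 0.037, -0.301]
contact_force: [-1.1, -0.7, 0.8]
width: 0.0425
gripper_force: 72.4
```

```bash
python3 -c "
from h import *
where('PASS',.081)"
```

```text
t 6.9 nest xyz mm [-1.2  -0.09 14.86] F nest [ 1.38  0.57 -0.02] rotvec err mrad [ 0.3  0.6 -1. ] w 0.0425 72.36467599868774
```

>>> {"api": "servo_tool", "payload": {"moves": [{"dp": [0.015, 0, 0], "delta_rot": [0, 0, 0], "fingers": 0.3}, {"dp": [0.015, 0, 0], "delta_rot": [0, 0, 0], "fingers": 0.3}, {"dp": [0, 0, 0], "delta_rot": [0, 0, 0], "fingers": 0.3}]}}

```text
clock: 7.2
position: [0.541, -0.1516, 0.1462]
ee_rot: [0.012, 0.953, 0.037, -0.301]
contact_force: [-3.6, 0.8, 3.0]
width: 0.0426
gripper_force: 72.5
```

```bash
python3 -c "
from h import *
where('PASS',.081)"
```

```text
t 7.2 nest xyz mm [-7.53 -0.08 14.82] F nest [ 4.6  -1.03  0.46] rotvec err mrad [ 0.4  0.4 -0.8] w 0.0426 72.47404217720032
```

>>> {"api": "servo_tool", "payload": {"moves": [{"dp": [0.015, 0, 0], "delta_rot": [0, 0, 0], "fingers": 0.3}, {"dp": [0, 0, 0], "delta_rot": [0, 0, 0], "fingers": 0.3}]}}

```text
clock: 7.4
position: [0.5434, -0.1514, 0.1444]
ee_rot: [0.012, 0.953, 0.037, -0.301]
contact_force: [-4.2, -0.3, 3.1]
width: 0.0426
gripper_force: 72.5
```

```bash
python3 -c "
from h import *
where('PASS',.081)"
```

```text
t 7.4 nest xyz mm [-10.57  -0.06  14.8 ] F nest [ 5.19 -0.03  0.1 ] rotvec err mrad [ 0.3  0.1 -0.9] w 0.0426 72.48787879943848
```

>>> {"api": "servo_tool", "payload": {"moves": [{"dp": [0.004, 0, 0.015], "delta_rot": [0, 0, 0], "fingers": 0.3}, {"dp": [0, 0, 0.015], "delta_rot": [0, 0, 0], "fingers": 0.3}, {"dp": [0, 0, 0.015], "delta_rot": [0, 0, 0], "fingers": 0.3}, {"dp": [0, 0, 0.015], "delta_rot": [0, 0, 0], "fingers": 0.3}, {"dp": [0, 0, 0], "delta_rot": [0, 0, 0], "fingers": 0.3}]}}

```text
clock: 7.9
position: [0.5368, -0.1518, 0.1338]
ee_rot: [0.012, 0.953, 0.037, -0.301]
contact_force: [-5.8, 0.2, 2.6]
width: 0.0424
gripper_force: 72.5
```

```bash
python3 -c "
from h import *
where('PASS',.081)"
```

```text
t 7.9 nest xyz mm [-11.18  -0.2    2.33] F nest [ 6.27 -0.68 -1.17] rotvec err mrad [-0.   0.3 -0.7] w 0.0424 72.46600985527039
```

>>> {"api": "servo_tool", "payload": {"moves": [{"dp": [0, 0, 0.006], "delta_rot": [0, 0, 0], "fingers": 0.3}, {"dp": [0, 0, 0.006], "delta_rot": [0, 0, 0], "fingers": 0.3}, {"dp": [0, 0, 0], "delta_rot": [0, 0, 0], "fingers": 0.3}]}}

```text
clock: 8.2
position: [0.5359, -0.1519, 0.1321]
ee_rot: [0.012, 0.953, 0.037, -0.3]
contact_force: [-4.6, -0.8, 4.6]
width: 0.0424
gripper_force: 72.5
```

```bash
python3 -c "
from h import *
where('PASS',.081)"
```

```text
t 8.2 nest xyz mm [-11.55  -0.21   0.42] F nest [6.5  0.44 1.09] rotvec err mrad [ 0.1 -0.8 -0.8] w 0.0424 72.51063108444214
```

>>> {"api": "servo_tool", "payload": {"moves": [{"dp": [0, 0, 0.005], "delta_rot": [0, 0, 0], "fingers": 0.3}, {"dp": [0, 0, 0], "delta_rot": [0, 0, 0], "fingers": 0.3}]}}

```text
clock: 8.4
position: [0.5358, -0.1519, 0.1318]
ee_rot: [0.012, 0.953, 0.037, -0.3]
contact_force: [-3.1, 0.6, 6.6]
width: 0.0427
gripper_force: 72.8
```

```bash
python3 -c "
from h import *
where('PASS',.081)"
```

```text
t 8.4 nest xyz mm [-11.72  -0.17   0.06] F nest [ 6.24 -0.87  3.65] rotvec err mrad [ 0.3 -1.8 -0.9] w 0.0427 72.76463627815247
```

On the bed at about 4 N. Release and back off.

>>> {"api": "servo_tool", "payload": {"moves": [{"dp": [0, 0, 0], "delta_rot": [0, 0, 0], "fingers": 0.7}, {"dp": [0, 0, 0], "delta_rot": [0, 0, 0], "fingers": 0.7}, {"dp": [0, 0, -0.02], "delta_rot": [0, 0, 0], "fingers": 0.7}, {"dp": [0, 0, -0.1], "delta_rot": [0, 0, 0], "fingers": 0.7}, {"dp": [0, 0, -0.2], "delta_rot": [0, 0, 0], "fingers": 0.8}]}}

```text
clock: 8.9
position: [0.5713, -0.1488, 0.1822]
ee_rot: [0.011, 0.953, 0.037, -0.302]
contact_force: [1.3, -0.5, -0.2]
width: 0.0685
gripper_force: 0.0
```

>>> {"api": "servo_tool", "payload": {"moves": [{"dp": [0, 0, -0.22], "delta_rot": [0, 0, 0], "fingers": 1}, {"dp": [0, 0, -0.1], "delta_rot": [0, 0, 0], "fingers": 1}, {"dp": [0, 0, 0], "delta_rot": [0, 0, 0], "fingers": 1}]}}

```text
clock: 9.2
position: [0.6114, -0.1463, 0.2382]
ee_rot: [0.013, 0.954, 0.037, -0.296]
contact_force: [-0.6, -0.2, 0.2]
width: 0.0857
gripper_force: 0.0
```

```bash
python3 - <<'E'
from h import *
from rig import imaging
P,D=imaging.get_image('scene'); np.savez('scene2.npz',p=P,d=D,**imaging.calibration('scene'))
W,p,d=cloud('scene2.npz'); o,F=frame('PASS'); L=(W-o)@F
m=(d>0)&(abs(L[...,0])<.06)&(abs(L[...,1])<.03)&(L[...,2]>.022)&(L[...,2]<.05)&(p.sum(2)>330)
Q=L[m]; r=rect(Q[:,:2])[0]; A=np.c_[Q[:,:2],np.ones(len(Q))]; print(r,np.median(Q[:,2]),np.linalg.lstsq(A,Q[:,2],rcond=None)[0])
I=[ortho('scene2.npz','PASS',.03)]
cv2.imwrite('pics/placed1.png',I[0])
s,p0,R0=state(); print(s['clock'],p0)
x,y,a=T['cross']; plan(np.array([x,y,.20]),Rdown(a))
E
```

```text
((-7.192176818847656, -0.09006881713867188), (48.62031555175781, 96.50639343261719), 89.45527648925781) 0.029722266164683927 [ 0.00050866 -0.03215507  0.02967423]
9.25 [ 0.60981598 -0.14617936  0.23645288]
7 rows; rot/row [0.127 0.859 0.398]
0 [0.032 0.054 0.01 ]
1 [0.033 0.053 0.012]
2 [0.034 0.051 0.014]
3 [0.034 0.05  0.016]
4 [0.035 0.049 0.019]
5 [0.035 0.048 0.021]
6 [0.035 0.047 0.024]
```

View pics/placed1.png

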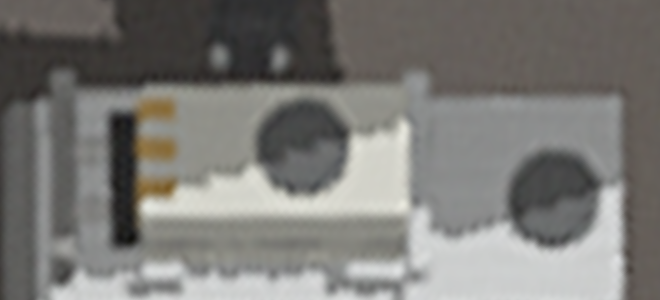

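The disc module is flat on the pass bed, foot edge at pixel x 137 against the shoe and head edge at 411 against the head stop, so its x is about -4 mm. Now the cross module.

>>> {"api": "servo_tool", "payload": {"moves": [{"dp": [0.03, 0.055, 0.01], "delta_rot": [0.13, 0.86, 0.4], "fingers": 1}, {"dp": [0.035, 0.055, 0.01], "delta_rot": [0.13, 0.86, 0.4], "fingers": 1}, {"dp": [0.035, 0.05, 0.015], "delta_rot": [0.13, 0.86, 0.4], "fingers": 1}, {"dp": [0.035, 0.05, 0.015], "delta_rot": [0.13, 0.86, 0.4], "fingers": 1}, {"dp": [0.035, 0.05, 0.02], "delta_rot": [0.13, 0.86, 0.4], "fingers": 1}]}}

```text
clock: 9.75
position: [0.6326, -0.199, 0.208]
ee_rot: [0.002, 0.994, -0.066, -0.088]
contact_force: [-0.7, 0.1, 0.1]
width: 0.0856
gripper_force: 0.0
```

>>> {"api": "servo_tool", "payload": {"moves": [{"dp": [0.035, 0.05, 0.02], "delta_rot": [0.13, 0.86, 0.4], "fingers": 1}, {"dp": [0.035, 0.05, 0.025], "delta_rot": [0.13, 0.86, 0.4], "fingers": 1}, {"dp": [0, 0, 0.1], "delta_rot": [0, 0, 0], "fingers": 1}, {"dp": [0, 0, 0], "delta_rot": [0, 0, 0], "fingers": 1}, {"dp": [0, 0, 0], "delta_rot": [0, 0, 0], "fingers": 1}]}}

```text
clock: 10.25
position: [0.6419, -0.2202, 0.178]
ee_rot: [-0.002, 0.994, -0.106, -0.003]
contact_force: [1.5, 0.3, 0.4]
width: 0.0852
gripper_force: 0.0
```

```bash
python3 - <<'E'
from h import *
s,p,R=state(); print(s['clock'],p)
x,y,a=T['cross']; plan(np.array([x,y,.081]),Rdown(a))
E
```

```text
10.25 [ 0.64192801 -0.22020257  0.1779725 ]
3 rows; rot/row [-0.008  0.023 -0.009]
0 [ 0.004 -0.002  0.162]
1 [ 0.004 -0.002  0.162]
2 [ 0.003 -0.003  0.162]
```

>>> {"api": "servo_tool", "payload": {"moves": [{"dp": [0.005, -0.004, 0.16], "delta_rot": [-0.02, 0.07, -0.03], "fingers": 1}, {"dp": [0.005, -0.003, 0.16], "delta_rot": [0, 0, 0], "fingers": 1}, {"dp": [0, 0, 0.12], "delta_rot": [0, 0, 0], "fingers": 1}, {"dp": [0, 0, 0.04], "delta_rot": [0, 0, 0], "fingers": 1}, {"dp": [0, 0, 0], "delta_rot": [0, 0, 0], "fingers": 1}]}}

```text
clock: 10.75
position: [0.6452, -0.2192, 0.0825]
ee_rot: [0.0, 0.995, -0.104, 0.001]
contact_force: [-1.0, 0.5, 0.7]
width: 0.085
gripper_force: 0.0
```

>>> {"api": "servo_tool", "payload": {"moves": [{"dp": [0, 0, 0], "delta_rot": [0, 0, 0], "fingers": 0.3}, {"dp": [0, 0, 0], "delta_rot": [0, 0, 0], "fingers": 0.3}, {"dp": [0, 0, 0], "delta_rot": [0, 0, 0], "fingers": 0.3}, {"dp": [0, 0, 0], "delta_rot": [0, 0, 0], "fingers": 0.3}, {"dp": [0, 0, 0], "delta_rot": [0, 0, 0], "fingers": 0.3}]}}

```text
clock: 11.25
position: [0.6465, -0.22, 0.0855]
ee_rot: [0.001, 0.995, -0.104, 0.004]
contact_force: [-0.6, 0.2, 4.6]
width: 0.0422
gripper_force: 74.3
```

```bash
python3 - <<'E'
from h import *
s,p,R=state(); print(s['clock'],p,R[:,2],s['width'])
p1=p+[0,0,.18]
pm=np.array([.62,.16,p1[2]]); o,F=frame('REJ')
pt,Rt=nestpose('REJ',18,45,0,p[2]); print(pt)
print(np.linalg.norm(pt-p1)); plan(pt+[0,0,.07],Rt,p1,R,.042)
E
```

```text
11.25 [ 0.64649606 -0.22003823  0.08552645] [ 0.00681271 -0.0025917  -0.99997343] 0.042214542109948905
[0.51289337 0.18973999 0.18964538]
0.43763661364169976
11 rows; rot/row [-0.08  -0.558 -0.262]
0 [-0.098 -0.17   0.002]
1 [-0.093 -0.172  0.006]
2 [-0.088 -0.175  0.009]
3 [-0.083 -0.177  0.013]
4 [-0.078 -0.179  0.016]
5 [-0.072 -0.181  0.019]
6 [-0.066 -0.183  0.021]
7 [-0.06  -0.185  0.023]
8 [-0.054 -0.187  0.025]
9 [-0.048 -0.188  0.026]
10 [-0.041 -0.19   0.027]
```

>>> {"api": "servo_tool", "payload": {"moves": [{"dp": [0, 0, 0], "delta_rot": [0, 0, 0], "fingers": 0.6}, {"dp": [0, 0, 0], "delta_rot": [0, 0, 0], "fingers": 0.6}, {"dp": [0, 0, 0], "delta_rot": [0, 0, 0], "fingers": 0.6}]}}

```text
clock: 11.55
position: [0.6452, -0.2196, 0.0833]
ee_rot: [0.0, 0.995, -0.104, 0.001]
contact_force: [0.1, 0.5, 0.7]
width: 0.0513
gripper_force: 0.0
```

>>> {"api": "servo_tool", "payload": {"moves": [{"dp": [0, 0, 0], "delta_rot": [0, 0, 0], "fingers": 0.3}, {"dp": [0, 0, 0], "delta_rot": [0, 0, 0], "fingers": 0.3}, {"dp": [0, 0, 0], "delta_rot": [0, 0, 0], "fingers": 0.3}, {"dp": [0, 0, 0], "delta_rot": [0, 0, 0], "fingers": 0.3}, {"dp": [0, 0, 0], "delta_rot": [0, 0, 0], "fingers": 0.3}]}}

```text
clock: 12.05
position: [0.6455, -0.2197, 0.0836]
ee_rot: [0.0, 0.995, -0.104, 0.002]
contact_force: [-1.1, -0.0, 2.1]
width: 0.0426
gripper_force: 73.6
```

```bash
python3 - <<'E'
from h import *
s,p,R=state(); print(s['clock'],p,R[:,2],s['width'])
p1=p+[0,0,.18]
pt,Rt=nestpose('REJ',18,45,0,p[2]); print(pt)
plan(pt+[0,0,.07],Rt,p1,R,.042)
E
```

```text
12.05 [ 0.64547807 -0.21971507  0.08358168] [ 0.0034284  -0.00133711 -0.99999323] 0.042620447932348614
[0.51178215 0.18964277 0.18805233]
11 rows; rot/row [-0.081 -0.554 -0.261]
0 [-0.098 -0.169  0.002]
1 [-0.093 -0.172  0.006]
2 [-0.088 -0.174  0.01 ]
3 [-0.083 -0.177  0.013]
4 [-0.078 -0.179  0.016]
5 [-0.072 -0.181  0.019]
6 [-0.066 -0.183  0.021]
7 [-0.06  -0.185  0.023]
8 [-0.054 -0.187  0.025]
9 [-0.048 -0.188  0.026]
10 [-0.041 -0.189  0.027]
```

>>> {"api": "servo_tool", "payload": {"moves": [{"dp": [0, 0, -0.2], "delta_rot": [0, 0, 0], "fingers": 0.3}, {"dp": [0, 0, -0.2], "delta_rot": [0, 0, 0], "fingers": 0.3}, {"dp": [0, 0, -0.2], "delta_rot": [0, 0, 0], "fingers": 0.3}, {"dp": [0, 0, -0.2], "delta_rot": [0, 0, 0], "fingers": 0.3}, {"dp": [0, 0, -0.1], "delta_rot": [0, 0, 0], "fingers": 0.3}]}}

```text
clock: 12.55
position: [0.6457, -0.2197, 0.267]
ee_rot: [0.001, 0.995, -0.104, 0.004]
contact_force: [-0.6, -0.0, -1.6]
width: 0.0426
gripper_force: 73.0
```

>>> {"api": "servo_tool", "payload": {"moves": [{"dp": [-0.1, -0.17, 0], "delta_rot": [-0.08, -0.55, -0.26], "fingers": 0.3}, {"dp": [-0.095, -0.17, 0.005], "delta_rot": [-0.08, -0.55, -0.26], "fingers": 0.3}, {"dp": [-0.09, -0.175, 0.01], "delta_rot": [-0.08, -0.55, -0.26], "fingers": 0.3}, {"dp": [-0.085, -0.175, 0.015], "delta_rot": [-0.08, -0.55, -0.26], "fingers": 0.3}, {"dp": [-0.08, -0.18, 0.015], "delta_rot": [-0.08, -0.55, -0.26], "fingers": 0.3}]}}

```text
clock: 13.05
position: [0.5815, -0.0319, 0.2606]
ee_rot: [0.006, 0.99, -0.038, -0.138]
contact_force: [0.9, -0.6, -2.8]
width: 0.0425
gripper_force: 73.0
```

>>> {"api": "servo_tool", "payload": {"moves": [{"dp": [-0.07, -0.18, 0.02], "delta_rot": [-0.08, -0.55, -0.26], "fingers": 0.3}, {"dp": [-0.065, -0.185, 0.02], "delta_rot": [-0.08, -0.55, -0.26], "fingers": 0.3}, {"dp": [-0.06, -0.185, 0.025], "delta_rot": [-0.08, -0.55, -0.26], "fingers": 0.3}, {"dp": [-0.055, -0.19, 0.025], "delta_rot": [-0.08, -0.55, -0.26], "fingers": 0.3}, {"dp": [-0.05, -0.19, 0.025], "delta_rot": [-0.08, -0.55, -0.26], "fingers": 0.3}]}}

```text
clock: 13.55
position: [0.5212, 0.1556, 0.2577]
ee_rot: [0.012, 0.962, 0.028, -0.273]
contact_force: [0.1, 0.3, -1.9]
width: 0.0423
gripper_force: 73.0
```

>>> {"api": "servo_tool", "payload": {"moves": [{"dp": [-0.04, -0.19, 0.025], "delta_rot": [-0.08, -0.55, -0.26], "fingers": 0.3}, {"dp": [0, 0, 0], "delta_rot": [0, 0, 0], "fingers": 0.3}, {"dp": [0, 0, 0], "delta_rot": [0, 0, 0], "fingers": 0.3}, {"dp": [0, 0, 0], "delta_rot": [0, 0, 0], "fingers": 0.3}]}}

```text
clock: 13.95
position: [0.5103, 0.1907, 0.2579]
ee_rot: [0.013, 0.954, 0.041, -0.298]
contact_force: [-0.6, -0.3, -1.2]
width: 0.0421
gripper_force: 73.0
```

```bash
python3 - <<'E'
from h import *
where('REJ',.0836); pt,Rt=nestpose('REJ',14,22,0,.0836); plan(pt,Rt)
E
```

```text
t 13.95 nest xyz mm [ 58.75  -1.22 101.36] F nest [-0.13  0.26 -1.33] rotvec err mrad [-0.6 -5.6 -2. ] w 0.0421 73.01048398017883
3 rows; rot/row [-0.002 -0.019 -0.007]
0 [0.075 0.002 0.133]
1 [0.075 0.002 0.133]
2 [0.075 0.002 0.132]
```

>>> {"api": "servo_tool", "payload": {"moves": [{"dp": [0.075, 0.002, 0.13], "delta_rot": [0, -0.03, -0.01], "fingers": 0.3}, {"dp": [0.075, 0.002, 0.13], "delta_rot": [0, -0.02, -0.01], "fingers": 0.3}, {"dp": [0.075, 0.002, 0.14], "delta_rot": [0, 0, 0], "fingers": 0.3}, {"dp": [0, 0, 0], "delta_rot": [0, 0, 0], "fingers": 0.3}, {"dp": [0, 0, 0], "delta_rot": [0, 0, 0], "fingers": 0.3}]}}

```text
clock: 14.45
position: [0.5016, 0.1885, 0.1675]
ee_rot: [0.012, 0.953, 0.041, -0.301]
contact_force: [-0.9, 0.1, -2.2]
width: 0.0422
gripper_force: 72.9
```

```bash
python3 - <<'E'
from h import *
from rig import imaging
where('REJ',.0836); pt,Rt=nestpose('REJ',12,15,0,.0836); plan(pt,Rt)
P,D=imaging.get_image('scene'); np.savez('scene3.npz',p=P,d=D,**imaging.calibration('scene'))
im=ortho('scene3.npz','REJ',.052)
for y in(-22,22): cv2.line(im,(0,(y+50)*3),(660,(y+50)*3),(0,200,0),1)
cv2.imwrite('pics/held2.png',im)
E
```

```text
t 14.45 nest xyz mm [14.64  0.07 22.27] F nest [-0.54 -0.17 -2.28] rotvec err mrad [-1.9  0.6 -0.5] w 0.0422 72.89087533950806
1 rows; rot/row [-0.019  0.006 -0.005]
0 [ 0.013 -0.001  0.036]
```

View pics/held2.png

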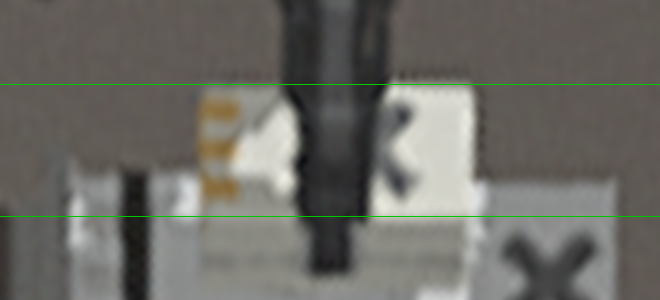

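The cross module is held in line, with its edges on the y=±22 lines and its foot at pixel x 200. Lowering, then feeling for the shoe.

>>> {"api": "servo_tool", "payload": {"moves": [{"dp": [0.013, 0, 0.036], "delta_rot": [-0.02, 0, 0], "fingers": 0.3}, {"dp": [0.02, 0, 0], "delta_rot": [0, 0, 0], "fingers": 0.3}, {"dp": [0.02, 0, 0], "delta_rot": [0, 0, 0], "fingers": 0.3}, {"dp": [0, 0, 0], "delta_rot": [0, 0, 0], "fingers": 0.3}, {"dp": [0, 0, 0], "delta_rot": [0, 0, 0], "fingers": 0.3}]}}

```text
clock: 15.0
position: [0.506, 0.19, 0.155]
ee_rot: [0.013, 0.953, 0.042, -0.3]
contact_force: [-0.6, -0.4, -2.0]
width: 0.0425
gripper_force: 73.0
```

```bash
python3 -c "
from h import *
where('REJ',.0836)"
```

```text
t 15.0 nest xyz mm [ 3.75 -0.78 14.61] F nest [-0.67  0.34 -1.99] rotvec err mrad [ 1.  -0.1  1.1] w 0.0425 72.96365261077881
```

>>> {"api": "servo_tool", "payload": {"moves": [{"dp": [0.015, 0, 0], "delta_rot": [0, 0, 0], "fingers": 0.3}, {"dp": [0, 0, 0], "delta_rot": [0, 0, 0], "fingers": 0.3}, {"dp": [0, 0, 0], "delta_rot": [0, 0, 0], "fingers": 0.3}]}}

```text
clock: 15.3
position: [0.5083, 0.1902, 0.1532]
ee_rot: [0.013, 0.953, 0.042, -0.3]
contact_force: [-0.3, -0.3, -1.9]
width: 0.0426
gripper_force: 73.0
```

>>> {"api": "servo_tool", "payload": {"moves": [{"dp": [0.01, 0, 0], "delta_rot": [0, 0, 0], "fingers": 0.3}, {"dp": [0, 0, 0], "delta_rot": [0, 0, 0], "fingers": 0.3}]}}

```text
clock: 15.5
position: [0.5101, 0.1903, 0.1519]
ee_rot: [0.013, 0.953, 0.042, -0.3]
contact_force: [-0.5, 0.0, -1.2]
width: 0.0425
gripper_force: 73.0
```

>>> {"api": "servo_tool", "payload": {"moves": [{"dp": [0.01, 0, 0], "delta_rot": [0, 0, 0], "fingers": 0.3}, {"dp": [0, 0, 0], "delta_rot": [0, 0, 0], "fingers": 0.3}]}}

```text
clock: 15.7
position: [0.5117, 0.1904, 0.1508]
ee_rot: [0.013, 0.953, 0.042, -0.3]
contact_force: [-0.2, 0.3, -2.0]
width: 0.0424
gripper_force: 73.0
```

```bash
python3 -c "
from h import *
where('REJ',.0836)"
```

```text
t 15.7 nest xyz mm [-3.38 -0.69 14.41] F nest [-0.98 -0.32 -1.74] rotvec err mrad [ 0.9 -0.1  0.9] w 0.0424 72.96371340751648
```

>>> {"api": "servo_tool", "payload": {"moves": [{"dp": [0.01, 0.002, 0], "delta_rot": [0, 0, 0], "fingers": 0.3}, {"dp": [0, 0, 0], "delta_rot": [0, 0, 0], "fingers": 0.3}]}}

```text
clock: 15.9
position: [0.5126, 0.1903, 0.1501]
ee_rot: [0.013, 0.952, 0.042, -0.301]
contact_force: [-1.4, 1.0, 1.5]
width: 0.042
gripper_force: 73.1
```

```bash
python3 -c "
from h import *
where('REJ',.0836)"
```

```text
t 15.9 nest xyz mm [-4.29 -0.57 14.43] F nest [ 1.96 -1.13  0.51] rotvec err mrad [0.4 2.1 1.2] w 0.042 73.08955907821655
```

>>> {"api": "servo_tool", "payload": {"moves": [{"dp": [0.01, 0, 0], "delta_rot": [0, 0, 0], "fingers": 0.3}, {"dp": [0, 0, 0], "delta_rot": [0, 0, 0], "fingers": 0.3}]}}

```text
clock: 16.1
position: [0.5144, 0.1905, 0.1488]
ee_rot: [0.013, 0.953, 0.042, -0.301]
contact_force: [-2.3, 1.4, 1.4]
width: 0.0426
gripper_force: 73.1
```

```bash
python3 -c "
from h import *
where('REJ',.0836)"
```

```text
t 16.1 nest xyz mm [-6.57 -0.56 14.4 ] F nest [ 2.58 -1.58 -0.14] rotvec err mrad [0.6 1.4 1.2] w 0.0426 73.12738537788391
```

>>> {"api": "servo_tool", "payload": {"moves": [{"dp": [0.015, 0.002, 0], "delta_rot": [0, 0, 0], "fingers": 0.3}, {"dp": [0.015, 0, 0], "delta_rot": [0, 0, 0], "fingers": 0.3}, {"dp": [0.005, 0, 0], "delta_rot": [0, 0, 0], "fingers": 0.3}, {"dp": [0, 0, 0], "delta_rot": [0, 0, 0], "fingers": 0.3}, {"dp": [0, 0, 0], "delta_rot": [0, 0, 0], "fingers": 0.3}]}}

```text
clock: 16.6
position: [0.5201, 0.1909, 0.1449]
ee_rot: [0.013, 0.953, 0.042, -0.301]
contact_force: [-4.4, 3.3, 3.5]
width: 0.0421
gripper_force: 73.3
```

```bash
python3 -c "
from h import *
where('REJ',.0836)"
```

```text
t 16.6 nest xyz mm [-13.52  -0.49  14.42] F nest [ 5.42 -3.62  0.54] rotvec err mrad [0.  1.4 1.5] w 0.0421 73.28983783721924
```

>>> {"api": "servo_tool", "payload": {"moves": [{"dp": [0, 0, 0.015], "delta_rot": [0, 0, 0], "fingers": 0.3}, {"dp": [0, 0, 0.015], "delta_rot": [0, 0, 0], "fingers": 0.3}, {"dp": [0, 0, 0], "delta_rot": [0, 0, 0], "fingers": 0.3}]}}

```text
clock: 16.9
position: [0.5166, 0.1895, 0.1397]
ee_rot: [0.014, 0.953, 0.042, -0.301]
contact_force: [-4.0, -0.1, 2.6]
width: 0.0424
gripper_force: 73.4
```

```bash
python3 -c "
from h import *
where('REJ',.0836)"
```

```text
t 16.9 nest xyz mm [-13.54   0.78   8.19] F nest [ 4.74 -0.23 -0.14] rotvec err mrad [2.3 1.4 0.5] w 0.0424 73.3734405040741
```

>>> {"api": "servo_tool", "payload": {"moves": [{"dp": [0, 0, 0.015], "delta_rot": [0, 0, 0], "fingers": 0.3}, {"dp": [0, 0, 0.01], "delta_rot": [0, 0, 0], "fingers": 0.3}, {"dp": [0, 0, 0], "delta_rot": [0, 0, 0], "fingers": 0.3}]}}

```text
clock: 17.2
position: [0.514, 0.1894, 0.1355]
ee_rot: [0.014, 0.953, 0.042, -0.301]
contact_force: [-4.5, -0.6, 3.0]
width: 0.0424
gripper_force: 73.3
```

```bash
python3 -c "
from h import *
where('REJ',.0836)"
```

```text
t 17.2 nest xyz mm [-13.85   0.6    3.18] F nest [ 5.38  0.17 -0.16] rotvec err mrad [1.8 0.9 0.6] w 0.0424 73.34584593772888
```

>>> {"api": "servo_tool", "payload": {"moves": [{"dp": [0, 0, 0.01], "delta_rot": [0, 0, 0], "fingers": 0.3}, {"dp": [0, 0, 0.005], "delta_rot": [0, 0, 0], "fingers": 0.3}, {"dp": [0, 0, 0], "delta_rot": [0, 0, 0], "fingers": 0.3}]}}

```text
clock: 17.5
position: [0.5125, 0.1895, 0.1331]
ee_rot: [0.014, 0.953, 0.042, -0.301]
contact_force: [-4.8, -1.5, 4.0]
width: 0.0425
gripper_force: 73.4
```

```bash
python3 -c "
from h import *
where('REJ',.0836)"
```

```text
t 17.5 nest xyz mm [-14.06   0.32   0.35] F nest [6.3  1.08 0.51] rotvec err mrad [1.3 0.3 0.8] w 0.0425 73.40780138969421
```

>>> {"api": "servo_tool", "payload": {"moves": [{"dp": [0, 0, 0.005], "delta_rot": [0, 0, 0], "fingers": 0.3}, {"dp": [0, 0, 0], "delta_rot": [0, 0, 0], "fingers": 0.3}]}}

```text
clock: 17.7
position: [0.512, 0.1896, 0.1323]
ee_rot: [0.014, 0.953, 0.042, -0.3]
contact_force: [-4.0, -1.1, 4.4]
width: 0.0423
gripper_force: 73.5
```

```bash
python3 -c "
from h import *
where('REJ',.0836)"
```

```text
t 17.7 nest xyz mm [-14.14   0.21  -0.53] F nest [5.88 0.75 1.21] rotvec err mrad [ 1.2 -0.   0.9] w 0.0423 73.46252918243408
```

>>> {"api": "servo_tool", "payload": {"moves": [{"dp": [0, 0, 0.004], "delta_rot": [0, 0, 0], "fingers": 0.3}, {"dp": [0, 0, 0], "delta_rot": [0, 0, 0], "fingers": 0.3}]}}

```text
clock: 17.9
position: [0.5119, 0.1895, 0.1323]
ee_rot: [0.014, 0.953, 0.042, -0.3]
contact_force: [-2.9, -0.9, 7.8]
width: 0.0425
gripper_force: 73.7
```

```bash
python3 -c "
from h import *
where('REJ',.0836)"
```

```text
t 17.9 nest xyz mm [-14.21   0.22  -0.64] F nest [6.88 0.6  4.74] rotvec err mrad [ 1.2 -0.9  0.9] w 0.0425 73.7079906463623
```

Seated at about 5 N. Release and back off.

>>> {"api": "servo_tool", "payload": {"moves": [{"dp": [0, 0, 0], "delta_rot": [0, 0, 0], "fingers": 0.7}, {"dp": [0, 0, 0], "delta_rot": [0, 0, 0], "fingers": 0.7}, {"dp": [0, 0, -0.02], "delta_rot": [0, 0, 0], "fingers": 0.7}, {"dp": [0, 0, -0.1], "delta_rot": [0, 0, 0], "fingers": 0.7}, {"dp": [0, 0, -0.2], "delta_rot": [0, 0, 0], "fingers": 0.8}]}}

```text
clock: 18.4
position: [0.5472, 0.1928, 0.1827]
ee_rot: [0.014, 0.952, 0.042, -0.303]
contact_force: [0.9, 0.0, -0.1]
width: 0.0679
gripper_force: 0.0
```

>>> {"api": "servo_tool", "payload": {"moves": [{"dp": [0, 0, -0.22], "delta_rot": [0, 0, 0], "fingers": 1}, {"dp": [0, 0, -0.2], "delta_rot": [0, 0, 0], "fingers": 1}, {"dp": [0, 0, -0.2], "delta_rot": [0, 0, 0], "fingers": 1}, {"dp": [0, 0, 0], "delta_rot": [0, 0, 0], "fingers": 1}]}}

```text
clock: 18.8
position: [0.6228, 0.1994, 0.2894]
ee_rot: [0.013, 0.955, 0.042, -0.295]
contact_force: [-0.4, 0.5, 0.7]
width: 0.0853
gripper_force: 0.0
```

```bash
python3 - <<'E'
from h import *
from rig import imaging
P,D=imaging.get_image('scene'); np.savez('scene4.npz',p=P,d=D,**imaging.calibration('scene'))
W,p,d=cloud('scene4.npz')
for nm in('PASS','REJ'):
    o,F=frame(nm); L=(W-o)@F
    m=(d>0)&(abs(L[...,0])<.06)&(abs(L[...,1])<.03)&(L[...,2]>.025)&(L[...,2]<.05)&(p.sum(2)>330)
    Q=L[m]; A=np.c_[Q[:,:2],np.ones(len(Q))]; print(nm,rect(Q[:,:2])[0],np.median(Q[:,2]),np.linalg.lstsq(A,Q[:,2],rcond=None)[0])
cv2.imwrite('pics/placed2.png',np.vstack([ortho('scene4.npz',n,.03) for n in('PASS','REJ')]))
E
```

```text
PASS ((-8.170600891113281, -0.884368896484375), (98.55940246582031, 48.226104736328125), 0.4065314829349518) 0.029985290301931578 [0.00086891 0.00866554 0.03017184]
REJ ((-7.5081939697265625, 0.7352657318115234), (90.81546783447266, 51.77457046508789), 0.9495366215705872) 0.029331492368282166 [0.00453318 0.00192826 0.02953621]
```

View pics/placed2.png

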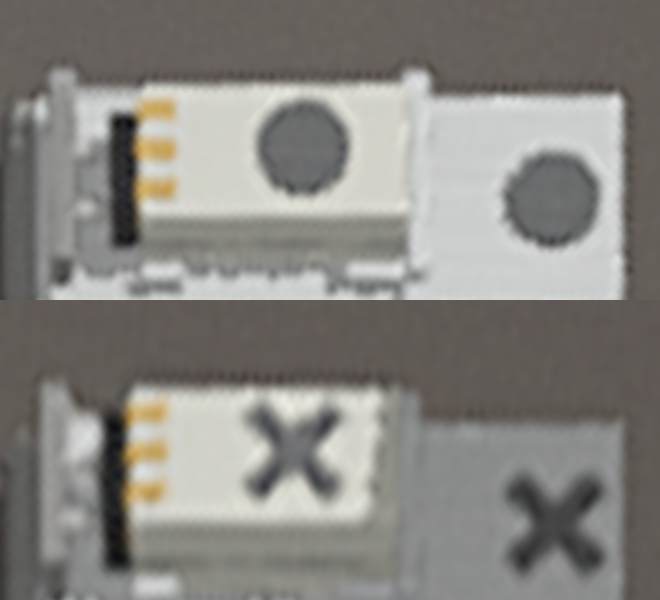

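Both modules lie flat between shoe and head stop, tags up and feet downhill. In pixel columns the disc module spans 137–411 and the cross module about 127–397. Handing in.

```bash
python3 -c "
from rig import manip; print(manip.sign_off())"
```

```text
the job is handed in; nothing more can be done
None
```

The job is handed in at about 19 s on the robot clock. The last picture shows the disc module clamped flat in the pass dock and the cross module clamped flat in the reject dock, tags up and feet downhill; the arm never went near the plain module, bottle or beaker, and no verdict was returned.

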